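# Fetch the flashlight from the latched tray

## Task

Fetch the aluminium flashlight out of the white pull-out tray: squeeze the red trigger against the grip bar on the tray's front to free the latch, draw the tray out to its stop and let the trigger spring back. The cover stops the flashlight coming straight up, so tip its head up and draw it out slantwise through the gap between the tray's front and the cover, without levering it hard against the cover, and finish still gripping it, held still in the air with the whole of it a hand's breadth above the cover. Leave the caddy of cells in the tray, the tray out, and everything else where it stands.

Things in the scene. Friction and masses are not known exactly. Their poses are not given: they have to be found in the camera images.
- unit: The tray unit, a low dark-grey sheet-steel housing fixed on the black shelf, 242 deep, 236 wide, 82 high over its cover. Origin: at shelf level, under the middle of the front edge of the cover. Its x axis points inward (away from the robot, the front looks to -x), y to the left as the robot sees it, z up. It stands at different places and is turned up to 0.2 rad.
- cover: The flat steel cover of the unit, 242 x 236 x 5 thick, fixed. Origin: middle of its front edge, on the underside, 77 above the shelf. Axes as the unit's. It covers the unit from x = 0 inward, so that only the part of the tray drawn out in front of x = 0 is open from above.
- tray (a joint): How far the tray is drawn out toward -x of the unit, in m: 0 shut and latched, 0.100 at its stop. Slides with about 2.5 N friction and stays where it is left; until the latch is freed it moves only 2 mm. At the stop the open gap between the front panel's inner face and the cover's front edge is 100 mm long.
- tray_floor (a point): Middle of the white tray's floor, 15 above the shelf, 115 behind the panel's inner face; moves with the tray, axes as the unit's. Inside, the tray is 230 long and 196 wide, split lengthwise by a 4 wide divider, 25 high over the floor, into a left (+y) and a right (-y) lane, each 96 wide. Side walls 35 high over the floor.
- tray_rim (a point): Middle of the top edge of the tray's white front panel (8 thick, 232 wide), 67 above the shelf, 10 lower than the cover's underside. The panel's inner face is at unit x = 0 when the tray is shut. Moves with the tray; axes as the unit's.
- grip (a point): Middle of the fixed grip bar on the front of the tray: a black rubber bar of 18 diameter and 96 long, lying across the unit (along its y) between two steel cheeks, 55 above the shelf, its axis 44 in front of the front panel's face (35 free behind the bar for a finger, 96 between the cheeks). Moves with the tray; axes as the unit's.
- trigger_pad (a point): Middle of the front face of the red trigger, 55 above the shelf, 30 in front of the bar's axis when released, so bar and trigger together are 39 thick, or about 28 when squeezed. The trigger is a red plate 88 wide and 6 thick, its upper edge 68 above the shelf, standing upright in front of the grip bar.
- trigger (a joint): Angle of the red trigger in rad: 0 released, 0.30 squeezed to its stop. Hinged along its foot, 16 above the shelf, it swings its top toward the bar. Spring at the bar's height: 4 N at first, 11 N at the stop. It draws in a bolt that holds the tray; the bolt is clear from about 0.2 rad, and once the tray is 20 mm out it cannot catch again.
- flashlight: Aluminium flashlight, 180 long, about 0.24 kg. Origin: on its axis, mid length; its x axis runs head to tail. Lies level in either lane, head 7 to 15 behind the front panel, tail under the cover, unseen until the tray is out. Round barrel 28 thick from x = -56 to 74; hexagonal head (34 long) and tail cap (16 long), 36 over flats, lying on a flat: axis 18 over the tray floor.
- flashlight_head (a point): Centre of the flashlight's front (head) end, 90 from its middle.
- flashlight_tail (a point): Centre of the flashlight's tail end, 90 from its middle.
- caddy: Open grey caddy, 175 x 80 x 22, with mixed cells lying in it, up to 22 high, 0.35 kg, loose in the other lane of the tray. Origin: centre of its underside. Stays in the tray.
- tub: Green collection tub, round, 150 across the rim, 125 high, loose, left or right of the unit. Origin: centre of its underside.
- mat: Hard grey-blue silicone sorting mat, 200 x 240 x 5, fixed, on the side of the unit opposite to the tub. Origin: centre of its underside.
- vial: Glass vial of 24 diameter, 66 high with its white cap, holding a halogen capsule bulb, standing loose on the mat. Origin: centre of its underside.
- d_cell: Large round cell of 33 diameter, 61 high, standing loose on the mat. Origin: centre of its underside.
- c_cell: Medium round cell of 26 diameter, 50 high, standing loose on the mat. Origin: centre of its underside.
- block_cell: Block cell, 17.5 x 26.5 x 48, standing loose on the mat. Origin: centre of its underside.
Not all that is in view belongs to the job. Leave any yellow look-alike of the vial alone.

How it is judged:
By the outcome, as a careful person would: the job done as asked, in the order asked, and still so for the second after the job is handed in, while the arm keeps its last pose, push and grip.
It also fails if it takes over 54 s, if anything falls off the work surface, if the arm or the gripper's body presses on something with over 40 N, if the wrist force passes 120 N, or if a joint passes its speed limit or range.

## Robot

A 7-joint arm with a two-finger parallel gripper is mounted at the origin on the work surface. World frame = base frame: x ahead of the robot, y to its left, z up, the work surface at z = 0. Lengths are in m, angles in rad, forces in N, time in s.
With the tool pointing down it reaches from about 0.425 to 0.925 m from the base axis. Payload 6.8 kg.
Tool frame: the origin (TCP) lies midway between the tips of the shut fingers; the grasp point (between the pads) lies 19 mm behind it; y points along the fingers, z is the direction in which the jaws open and shut, and the axes are right-handed (so a half turn about y gives the same grasp; the last joint's range is limited). The gripper opens to 85 mm and grips with 20 to 120 N. Pads are 22 mm wide; open, the fingers measure 114 mm over their backs; the gripper's body (76 mm by 85 mm) begins 54 mm behind the grasp point. The pads swing forward as they close: fully open they stand 13 mm farther back than shut.
Start: joints at [-1.365, 0.477, 0.022, 1.555, -0.011, 1.109, -0.083], TCP at [0.208, 0.642, 0.231] pointing down, gripper open.
Joint ranges: [-2.96, 2.96], [-0.34, 2.1], [-1.41, 1.46], [0.24, 2.44], [-1.37, 4.51], [0.17, 1.92], [-2.96, 2.96]. Speed limits (rad/s): [2.39, 2.39, 3.14, 3.14, 3.14, 3.14, 3.14].

## Interface

Orientations are given as a rotation vector (axis times angle).
In Python, from bench import r gives the robot as it stands.
- The arm moves only by the tool send_rows, never from a script. Its argument "rows" is text: rows parted by semicolons, each of 6 numbers parted by spaces: the shift along the world's x, y, z in m, then the turn, a rotation vector about the world's x, y, z in rad. A call has 1 to 20 rows; each row shifts and turns the commanded pose from where the row before left it; what a row does not reach is not made up. A row lasts 1/10 s, in which the tool goes at most 50 mm and 8.59 degrees, less where a joint would pass 70% of its speed; a pose out of reach is approached as far as the arm can. A call is refused whole if a number of a shift passes 0.05 or a number of a turn 0.15, either way. A call with a gripper value outside its range is refused whole. "grip" is the finger opening in m, from 0 to 0.0854, set as the call begins (left out, the last holds). The fingers move at their own pace and stop on an object; "grip_force" is the grip in N (left out, the last holds). Time passes only in rows, so rows that do not move let the fingers close. It gives the time, the measured TCP pose, the force and the opening at its end, in the units of the state.
- r.get_obs(): the state, without advancing time (a new reading comes with each control period).
- r.grab_frame(name): name is "side" or "top"; returns a dict with "pixels" (420x560x3 uint8, red, green, blue), "intrinsics" (3x3 intrinsics, pixels), "k1" (the pictures are not rectified: a ray, as slopes to the right and down, at radius r is drawn at 1 + k1 r^2 times it, then the intrinsics apply), "position" and "orientation" of the camera in the world. Camera axes: x right, y up, looking along -z (the intrinsics and any distortion apply to the point x, -y, -z); pixel columns grow to the right and rows downward; lengths in m; the calibration is good to about 2 mm. A picture is of the moment at which its call begins. There is no depth.
- r.hand_in(): hands the job in, once; it reports no verdict.
The state is a dict: "clock": time; "joints": joint angles; "qvel": joint speeds; "tau": joint torques, N m; "tcp_pos": TCP position; "orientation": TCP orientation; "contact_force": force on the tool from outside, world axes, zero at the start; "moment": the same for the moment, N m; "grip_width": finger opening in m.
Only numpy, scipy, OpenCV 4.12 (cv2) and the standard library are available. Lean on these libraries where they do the work, as an engineer would, in place of code of your own. Each camera call takes 0.05 s, during which the arm holds its last target.

## Working session

There is one attempt and no reset: what is moved stays moved. The work goes in short steps, Python scripts to look and compute and a tool call to move; the robot and the scene stay as the last step left them, time stands still between calls to the robot, and variables do not carry over. Pictures are saved under pics/ and viewed, and the job is handed in when it is done.

Besides the shell and the picture viewer there is one more tool, called after "Emit:" as name(argument=value, ...) on one line, values as JSON. send_rows: Moves the arm, as the interface text tells. Its arguments: {"type":"object","properties":{"rows":{"type":"string"},"grip":{"type":"number"},"grip_force":{"type":"number"}},"required":["rows"]}

```bash
ls; mkdir -p pics
cat > h.py <<'E'
import numpy as np, cv2
from scipy.spatial.transform import Rotation as R
from bench import r
def grab(n,fn):
    f=r.grab_frame(n); cv2.imwrite('pics/'+fn,cv2.cvtColor(f['pixels'],cv2.COLOR_RGB2BGR)); return f
E
python3 - <<'E'
from h import *
import pickle
print(r.get_obs())
for n in('side','top'):
    f=grab(n,n+'0.png'); pickle.dump(f,open(n+'0.pkl','wb')); print({k:f[k] for k in f if k!='pixels'})
E
```

```text
pics
{'clock': 0.0, 'joints': array([-1.36511104,  0.47782331,  0.0223459 ,  1.55649201, -0.01152314,
        1.1092451 , -0.08308351]), 'qvel': array([-0.00029826, -0.00121692,  0.00113614,  0.00068837,  0.00031988,
        0.0004718 ,  0.00082245]), 'tau': array([ 8.28466054e-04, -5.96461451e+01,  1.60798654e+00, -2.81193852e+01,
        1.24190294e-02,  9.49870358e-03, -1.56503990e-05]), 'tcp_pos': array([0.20817387, 0.64146789, 0.23029312]), 'orientation': array([-1.5585684 ,  0.24644109, -0.24617562]), 'contact_force': array([-0.38776207,  0.06944152, -0.14496666]), 'moment': array([-0.02630722, -0.0363652 , -0.04634667]), 'grip_width': 0.08570172689804453}
{'intrinsics': array([[464.24614088,   0.        , 282.38654313],
       [  0.        , 464.24614088, 204.98050933],
       [  0.        ,   0.        ,   1.        ]]), 'k1': 0.022175154915684833, 'position': array([ 0.30909865, -0.87282187,  0.85076433]), 'orientation': array([ 0.85962495, -0.15304732, -0.37597995])}
{'intrinsics': array([[381.54237248,   0.        , 279.07949076],
       [  0.        , 381.54237248, 212.40241815],
       [  0.        ,   0.        ,   1.        ]]), 'k1': -0.06809758059657874, 'position': array([ 0.39258949, -0.02800657,  1.18214328]), 'orientation': array([ 0.179757  , -0.16088287, -1.45645081])}
```

View pics/side0.png

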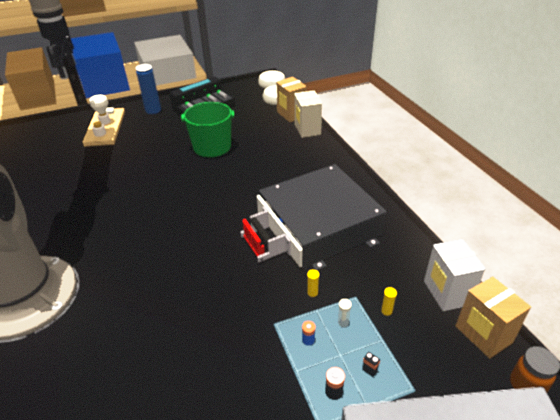

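View pics/top0.png

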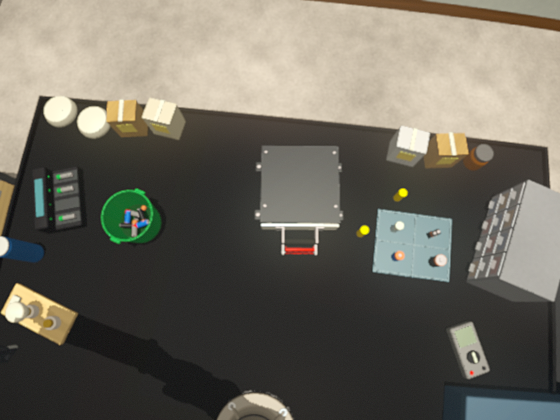

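```bash
cat >> h.py <<'E'
def cam(f):
    K=f['intrinsics']; Rm=R.from_rotvec(f['orientation']).as_matrix(); return K,f['k1'],Rm,np.array(f['position'])
def proj(f,P):
    K,k,Rm,c=cam(f); p=(np.atleast_2d(P)-c)@Rm; s=np.c_[p[:,0]/-p[:,2],-p[:,1]/-p[:,2]]
    s=s*(1+k*(s**2).sum(1,keepdims=True)); return s@K[:2,:2].T+K[:2,2]
def ray(f,uv):
    K,k,Rm,c=cam(f); d=(np.atleast_2d(uv).astype(float)-K[:2,2])/np.diag(K)[:2]; s=d.copy()
    for _ in range(20): s=d/(1+k*(s**2).sum(1,keepdims=True))
    return c,np.c_[s[:,0],-s[:,1],-np.ones(len(s))]@Rm.T
def atz(f,uv,z):
    c,v=ray(f,uv); return c+v*((z-c[2])/v[:,2])[:,None]
def crop(f,x0,y0,w,h,s,fn):
    im=cv2.cvtColor(f['pixels'],cv2.COLOR_RGB2BGR)[y0:y0+h,x0:x0+w]
    im=cv2.resize(im,None,fx=s,fy=s,interpolation=cv2.INTER_CUBIC)
    for i in range(0,w,10): cv2.line(im,(i*s,0),(i*s,8 if i%50 else 20),(0,255,255),1)
    for i in range(0,h,10): cv2.line(im,(0,i*s),(8 if i%50 else 20,i*s),(0,255,255),1)
    cv2.imwrite('pics/'+fn,im)
E
python3 - <<'E'
from h import *
import pickle
f=pickle.load(open('top0.pkl','rb')); crop(f,240,130,120,130,4,'tc.png')
f=pickle.load(open('side0.pkl','rb')); crop(f,230,155,160,120,5,'sc.png')
E
```

```text
(no output)
```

View pics/tc.png

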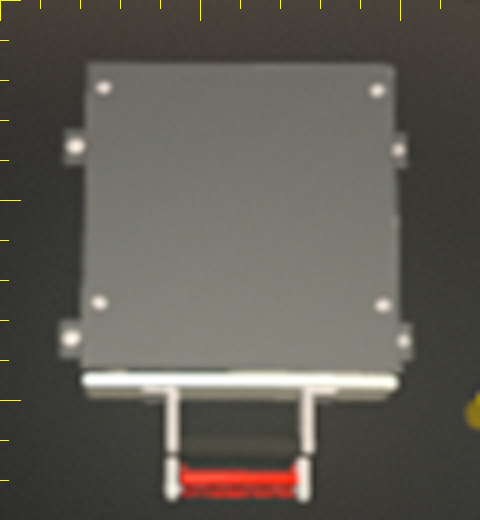

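View pics/sc.png

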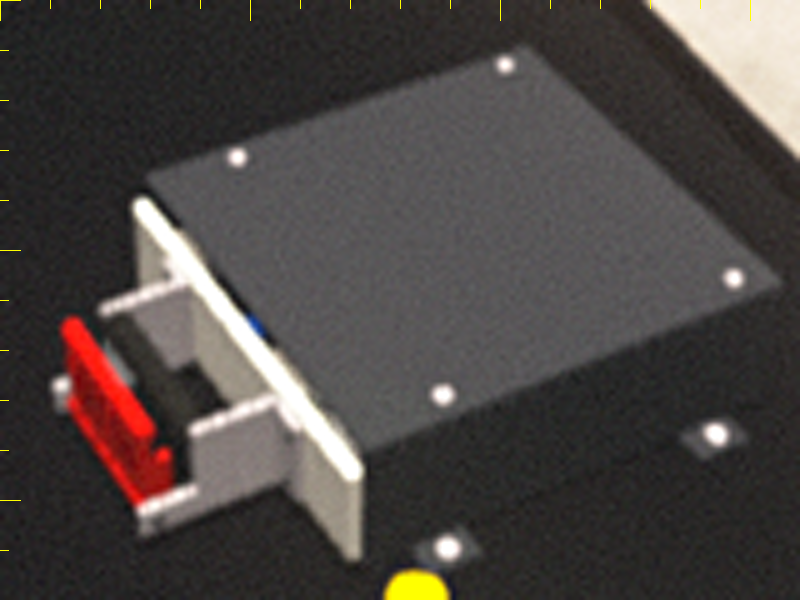

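```bash
cat > fit.py <<'E'
from h import *
import pickle
from scipy.optimize import least_squares
t=pickle.load(open('top0.pkl','rb')); s=pickle.load(open('side0.pkl','rb'))
C=[(0,.118,.082),(0,-.118,.082),(.242,.118,.082),(.242,-.118,.082),(-.004,.116,.067),(-.004,-.116,.067)]
C=np.array(C)
tp=(np.array([(81,371),(400,372),(87,63),(395,66),(82,380),(398,383)])+.5)/4-.5+[240,130]
sp=(np.array([(147,178),(365,452),(528,45),(782,283),(138,203),(358,470)])+.5)/5-.5+[230,155]
def W(p): 
    c,q=np.cos(p[2]),np.sin(p[2]); return C@np.array([[c,q,0],[-q,c,0],[0,0,1]])+[p[0],p[1],p[3]]
for name,sel in (('both',(1,1)),('top',(1,0)),('side',(0,1))):
    fn=lambda p:np.r_[sel[0]*(proj(t,W(p))-tp).ravel(),sel[1]*(proj(s,W(p))-sp).ravel(),(p[3])*1000/2]
    o=least_squares(fn,[.7,0,0,0]); print(name,o.x.round(4)); print(o.fun.round(1))
E
python3 fit.py
```

```text
both [ 0.6166 -0.0655  0.0987  0.0012]
[ 0.1 -1.2  0.6 -0.7  0.2 -1.2 -0.3 -1.2  0.7 -1.1 -0.3 -1.2 -1.5 -0.
 -0.7  0.4 -1.1  0.5 -0.1  0.5 -0.5  0.2 -1.3  1.4  0.6]
top [ 6.134e-01 -6.530e-02  9.770e-02  1.000e-04]
[-0.1 -0.1  0.4  0.4  0.1 -0.2 -0.4 -0.1  0.5 -0.1 -0.5 -0.  -0.   0.
 -0.   0.  -0.   0.  -0.   0.  -0.   0.  -0.   0.   0. ]
side [ 6.202e-01 -6.290e-02  9.850e-02 -3.000e-04]
[-0.  -0.  -0.  -0.  -0.  -0.  -0.  -0.   0.  -0.  -0.  -0.  -0.6 -0.5
  0.2 -0.3 -0.4  0.1  0.5 -0.1  0.5 -0.2 -0.4  0.7 -0.2]
```

```bash
cat >> h.py <<'E'
U=np.array([.6168,-.064]);YAW=.098
ux=np.array([np.cos(YAW),np.sin(YAW),0]);uy=np.array([-np.sin(YAW),np.cos(YAW),0]);uz=np.array([0,0,1.])
def u2w(p): return np.r_[U,0]+p[0]*ux+p[1]*uy+p[2]*uz
def w2u(p): d=np.asarray(p)-np.r_[U,0]; return np.array([d@ux,d@uy,d@uz])
def Rtool(y,z): x=np.cross(y,z); return R.from_matrix(np.c_[x,y,z])
def delta(tp,tR,n=None):
    o=r.get_obs(); R0=R.from_rotvec(o['orientation']); d=np.array(tp)-o['tcp_pos']; w=(tR*R0.inv()).as_rotvec()
    k=int(np.ceil(max(np.abs(d).max()/.045,np.linalg.norm(d)/.047,np.linalg.norm(w)/.14))) or 1
    n=n or k
    print('t',o['clock'],'tcp_u',w2u(o['tcp_pos']).round(4),'F',o['contact_force'].round(1),'w',round(o['grip_width'],4)); print('d',d.round(4),'turn',w.round(4),'minrows',k,'per row n=',n,(d/n).round(4),(w/n).round(4))
E
python3 - <<'E'
from h import *
o=r.get_obs();R0=R.from_rotvec(o['orientation']);print(R0.as_matrix().round(3))
for s in(1,-1):
    delta(u2w([-.060,0,.12]),Rtool(-uz,s*ux),20)
    delta(u2w([-.060,0,.12]),Rtool(-uz,s*uy),20)
E
```

```text
[[ 0.951 -0.     0.309]
 [-0.309 -0.002  0.951]
 [ 0.    -1.    -0.002]]
t 0.1 tcp_u [-0.3376  0.7421  0.2304] F [ 0.8 -0.3 -0.1] w 0.0856
d [ 0.3489 -0.7114 -0.1104] turn [ 0.0012 -0.0013 -1.159 ] minrows 18 per row n= 20 [ 0.0174 -0.0356 -0.0055] [ 0.0001 -0.0001 -0.058 ]
t 0.1 tcp_u [-0.3376  0.7421  0.2304] F [ 0.8 -0.3 -0.1] w 0.0856
d [ 0.3489 -0.7114 -0.1104] turn [ 0.0017 -0.      0.4118] minrows 18 per row n= 20 [ 0.0174 -0.0356 -0.0055] [ 0.0001 -0.      0.0206]
t 0.1 tcp_u [-0.3376  0.7421  0.2304] F [ 0.8 -0.3 -0.1] w 0.0856
d [ 0.3489 -0.7114 -0.1104] turn [1.4000e-03 1.4000e-03 1.9826e+00] minrows 18 per row n= 20 [ 0.0174 -0.0356 -0.0055] [0.0001 0.0001 0.0991]
t 0.1 tcp_u [-0.3376  0.7421  0.2304] F [ 0.8 -0.3 -0.1] w 0.0856
d [ 0.3489 -0.7114 -0.1104] turn [-1.0000e-04 -2.3000e-03 -2.7298e+00] minrows 20 per row n= 20 [ 0.0174 -0.0356 -0.0055] [-0.000e+00 -1.000e-04 -1.365e-01]
```

Emit:
send_rows(rows="0.0174 -0.0356 -0.002 0 0 -0.058;0.0174 -0.0356 -0.002 0 0 -0.058;0.0174 -0.0356 -0.002 0 0 -0.058;0.0174 -0.0356 -0.002 0 0 -0.058;0.0174 -0.0356 -0.002 0 0 -0.058;0.0174 -0.0356 -0.002 0 0 -0.058;0.0174 -0.0356 -0.002 0 0 -0.058;0.0174 -0.0356 -0.002 0 0 -0.058;0.0174 -0.0356 -0.002 0 0 -0.058;0.0174 -0.0356 -0.002 0 0 -0.058;0.0174 -0.0356 -0.002 0 0 -0.058;0.0174 -0.0356 -0.002 0 0 -0.058;0.0174 -0.0356 -0.002 0 0 -0.058;0.0174 -0.0356 -0.002 0 0 -0.058;0.0174 -0.0356 -0.002 0 0 -0.058;0.0174 -0.0356 -0.002 0 0 -0.058;0.0174 -0.0356 -0.002 0 0 -0.058;0.0174 -0.0356 -0.002 0 0 -0.058;0.0174 -0.0356 -0.002 0 0 -0.058;0.0174 -0.0356 -0.002 0 0 -0.058", grip=0.06)

```text
clock: 2.1
tcp_pos: [0.5566, -0.0713, 0.191]
orientation: [-1.253, 1.139, -1.139]
contact_force: [0.4, -0.1, -0.3]
grip_width: 0.06
```

Run:
```python
from h import *
delta(u2w([-.060,0,.09]),Rtool(-uz,ux),8)
print(r.get_obs()['joints'].round(2))
```

```text
t 2.1 tcp_u [-0.0606 -0.0014  0.191 ] F [ 0.4 -0.1 -0.3] w 0.06
d [ 0.0005  0.0014 -0.101 ] turn [-0.0002 -0.0005  0.0031] minrows 3 per row n= 8 [ 0.0001  0.0002 -0.0126] [-0.     -0.0001  0.0004]
[-0.43  0.37  0.56  1.9  -0.24  0.94  0.34]
```

Emit:
send_rows(rows="0 0.0005 -0.02 0 0 0.003;0 0.0005 -0.02 0 0 0;0 0.0004 -0.02 0 0 0;0 0 -0.02 0 0 0;0 0 -0.02 0 0 0;0 0 0 0 0 0;0 0 0 0 0 0")

```text
clock: 2.8
tcp_pos: [0.5561, -0.0686, 0.0913]
orientation: [-1.256, 1.136, -1.135]
contact_force: [-0.5, 0.6, 0.6]
grip_width: 0.0599
```

Run:
```python
from h import *
f=grab('side','s1.png'); crop(f,210,130,160,120,5,'s1c.png')
g=grab('top','t1.png'); crop(g,240,130,130,140,4,'t1c.png')
o=r.get_obs()
print(w2u(o['tcp_pos']),o['tcp_pos'],proj(f,o['tcp_pos']),proj(g,o['tcp_pos']))
```

```text
[-0.05992124  0.00118805  0.09230677] [ 0.55705002 -0.06868054  0.09230677] [[255.85686209 220.42862835]] [[299.3877276  241.20323884]]
```

View pics/s1c.png

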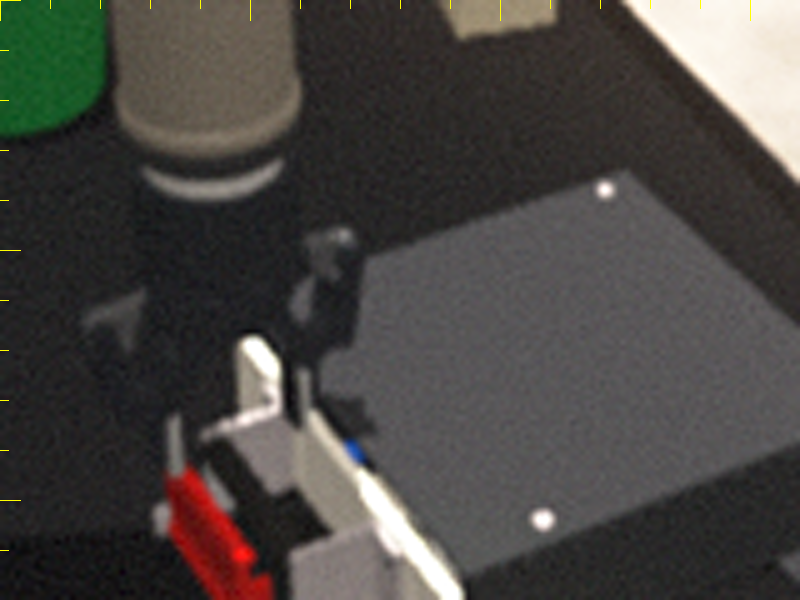

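View pics/t1c.png

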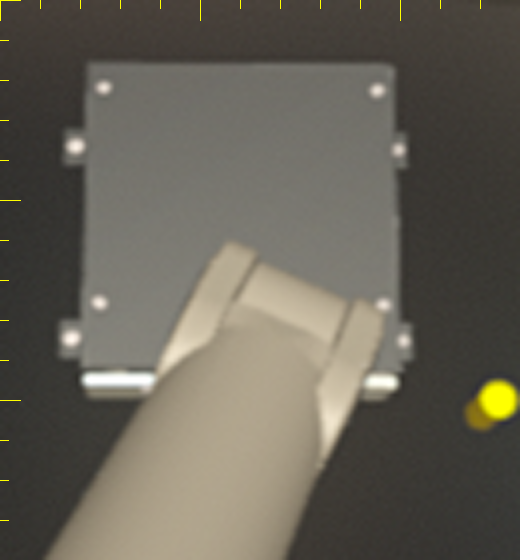

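Run:
```python
from h import *
f=r.grab_frame('side')
o=r.get_obs();Rt=R.from_rotvec(o['orientation'])
for z in (-.036,-.03,.03,.036):
  for yy in (0,-.005,-.01):
    print(z,yy,((proj(f,o['tcp_pos']+Rt.apply([.011,yy,z]))-[210,130])*5)[0].round(),((proj(f,o['tcp_pos']+Rt.apply([-.011,yy,z]))-[210,130])*5)[0].round())
# trigger top edge ends, panel rim under unit pose in side
print((proj(f,[u2w([-.082,.044,.068]),u2w([-.082,-.044,.068]),u2w([-.004,.116,.067]),u2w([-.004,-.116,.067])])-[210,130])*5)
```

```text
-0.036 0 [172. 490.] [153. 463.]
-0.036 -0.005 [171. 483.] [152. 456.]
-0.036 -0.01 [170. 475.] [151. 448.]
-0.03 0 [183. 486.] [164. 459.]
-0.03 -0.005 [182. 478.] [163. 452.]
-0.03 -0.01 [181. 471.] [162. 444.]
0.03 0 [294. 445.] [274. 419.]
0.03 -0.005 [294. 437.] [274. 411.]
0.03 -0.01 [294. 429.] [273. 404.]
0.036 0 [305. 441.] [285. 415.]
0.036 -0.005 [305. 433.] [285. 407.]
0.036 -0.01 [305. 425.] [284. 400.]
[[155.54252315 452.51389395]
 [231.35478422 560.65345458]
 [233.32670033 327.20690644]
 [448.30737047 599.657249  ]]
```

```bash
sed -i 's/^U=.*/U=np.array([.6205,-.0635]);YAW=.0983/' h.py
python3 - <<'E'
from h import *
delta(u2w([-.0605,0,.072]),Rtool(-uz,ux),2)
E
```

```text
t 2.95 tcp_u [-0.0636  0.0011  0.0924] F [0.9 0.1 0.1] w 0.0599
d [ 0.0032 -0.0008 -0.0204] turn [-0.0001  0.0018 -0.0016] minrows 1 per row n= 2 [ 0.0016 -0.0004 -0.0102] [-0.      0.0009 -0.0008]
```

Emit:
send_rows(rows="0.0016 -0.0004 -0.01 0 0 0;0.0016 -0.0004 -0.01 0 0 0;0 0 -0.005 0 0 0;0 0 0 0 0 0;0 0 0 0 0 0")

```text
clock: 3.45
tcp_pos: [0.5594, -0.0695, 0.066]
orientation: [-1.255, 1.136, -1.135]
contact_force: [0.3, -0.6, -0.7]
grip_width: 0.0601
```

Run:
```python
from h import *
delta(u2w([-.0605,0,.036]),Rtool(-uz,ux),4)
f=grab('side','s2.png'); crop(f,220,180,100,75,8,'s2c.png')
```

```text
t 3.45 tcp_u [-0.0614  0.0001  0.066 ] F [ 0.3 -0.6 -0.7] w 0.0601
d [ 0.0009  0.     -0.03  ] turn [ 0.0001 -0.0006 -0.0015] minrows 1 per row n= 4 [ 0.0002  0.     -0.0075] [ 0.     -0.0002 -0.0004]
```

View pics/s2c.png

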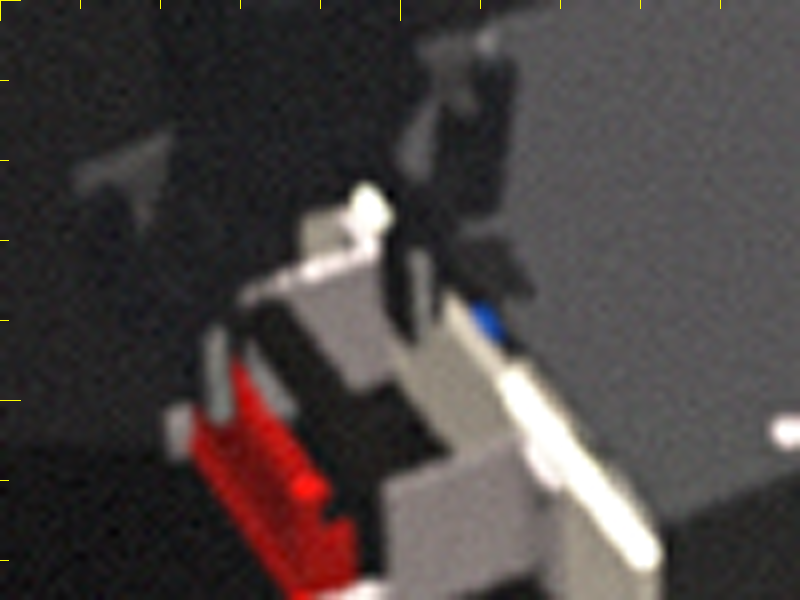

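Emit:
send_rows(rows="0.0005 0 -0.005 0 0 -0.001;0 0 -0.005 0 0 0;0 0 0 0 0 0")

```text
clock: 3.8
tcp_pos: [0.5595, -0.0692, 0.0556]
orientation: [-1.255, 1.137, -1.135]
contact_force: [-1.5, 0.5, -0.1]
grip_width: 0.06
```

Emit:
send_rows(rows="0 0 -0.006 0 0 0;0 0 -0.006 0 0 0;0 0 -0.006 0 0 0;0 0 0 0 0 0")

```text
clock: 4.2
tcp_pos: [0.5593, -0.0692, 0.0373]
orientation: [-1.256, 1.137, -1.135]
contact_force: [0.6, 0.2, -0.1]
grip_width: 0.0599
```

Run:
```python
from h import *
delta(u2w([-.0605,0,.036]),Rtool(-uz,ux),4)
f=grab('side','s3.png'); crop(f,220,180,100,75,8,'s3c.png')
```

```text
t 4.2 tcp_u [-0.0614  0.0003  0.0373] F [ 0.6  0.2 -0.1] w 0.0599
d [ 0.001  -0.0002 -0.0013] turn [-0.     -0.0017 -0.0007] minrows 1 per row n= 4 [ 0.0002 -0.     -0.0003] [-0.     -0.0004 -0.0002]
```

View pics/s3c.png

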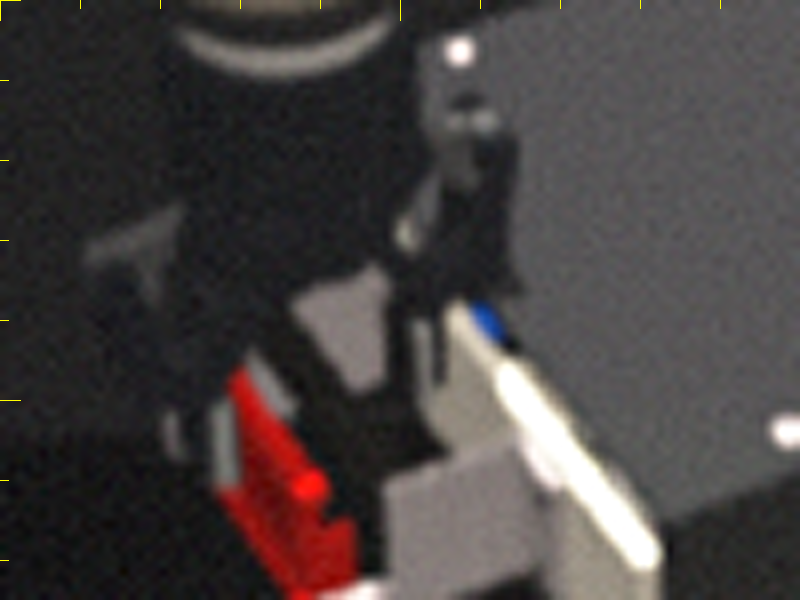

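Emit:
send_rows(rows="0.003 0 0 0 0 0;0 0 0 0 0 0")

```text
clock: 4.45
tcp_pos: [0.5638, -0.0694, 0.0386]
orientation: [-1.254, 1.135, -1.137]
contact_force: [0.7, -0.1, 0.7]
grip_width: 0.0596
```

Emit:
send_rows(rows="0 0 0 0 0 0;0 0 0 0 0 0;0 0 0 0 0 0;0 0 0 0 0 0", grip=0.02, grip_force=35)

```text
clock: 4.85
tcp_pos: [0.5575, -0.07, 0.0383]
orientation: [-1.26, 1.145, -1.13]
contact_force: [-14.1, -1.0, 17.4]
grip_width: 0.0296
```

Emit:
send_rows(rows="-0.002 0 0.001 0 0 0;-0.002 0 0.001 0 0 0;0 0 0 0 0 0;0 0 0 0 0 0")

```text
clock: 5.25
tcp_pos: [0.5569, -0.07, 0.0389]
orientation: [-1.258, 1.139, -1.135]
contact_force: [-2.5, -5.4, -17.2]
grip_width: 0.0294
```

Run:
```python
from h import *
delta(u2w([-.0605,0,.036]),Rtool(-uz,ux),4)
f=grab('side','s4.png'); crop(f,220,180,100,75,8,'s4c.png')
```

```text
t 5.25 tcp_u [-0.064  -0.0002  0.0389] F [ -2.5  -5.4 -17.2] w 0.0294
d [ 0.0034  0.0006 -0.0029] turn [ 0.0009 -0.0044 -0.0002] minrows 1 per row n= 4 [ 0.0009  0.0001 -0.0007] [ 0.0002 -0.0011 -0.    ]
```

View pics/s4c.png

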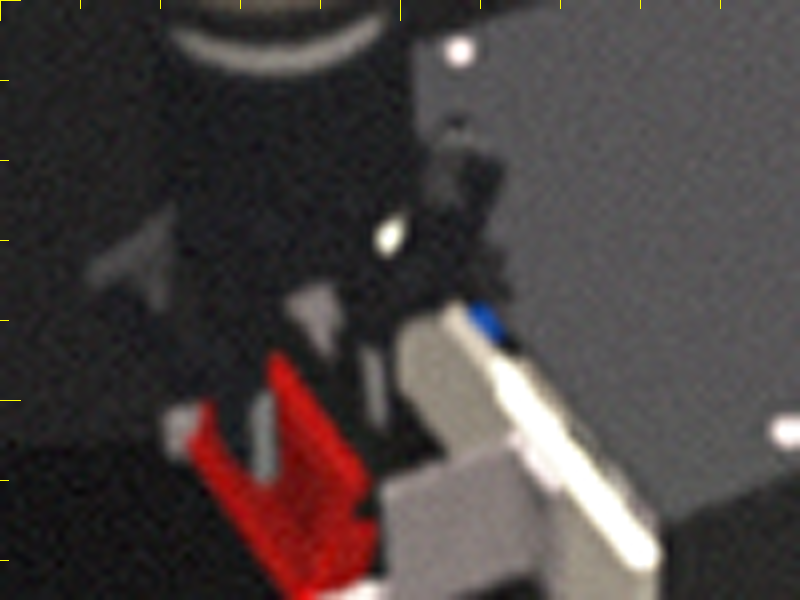

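Emit:
send_rows(rows="-0.005 -0.0005 -0.001 0 0 0;-0.01 -0.001 0 0 0 0;-0.01 -0.001 0 0 0 0;0 0 0 0 0 0")

```text
clock: 5.7
tcp_pos: [0.5331, -0.0723, 0.0391]
orientation: [-1.255, 1.137, -1.136]
contact_force: [-2.4, -3.5, -12.1]
grip_width: 0.0295
```

Emit:
send_rows(rows="-0.0125 -0.0012 -0.0005 0 0 0;-0.0125 -0.0012 0 0 0 0;-0.0125 -0.0012 0 0 0 0;-0.0125 -0.0012 0 0 0 0;-0.0125 -0.0012 0 0 0 0;0 0 0 0 0 0")

```text
clock: 6.3
tcp_pos: [0.4709, -0.0785, 0.0391]
orientation: [-1.254, 1.137, -1.137]
contact_force: [-1.6, -5.7, -11.2]
grip_width: 0.0298
```

Emit:
send_rows(rows="-0.004 -0.0004 0 0 0 0;-0.004 -0.0004 0 0 0 0;0 0 0 0 0 0")

```text
clock: 6.6
tcp_pos: [0.4649, -0.0791, 0.0391]
orientation: [-1.254, 1.134, -1.138]
contact_force: [0.4, -5.8, -13.5]
grip_width: 0.0293
```

Emit:
send_rows(rows="-0.002 -0.0002 0 0 0 0;-0.002 -0.0002 0 0 0 0;0 0 0 0 0 0")

```text
clock: 6.9
tcp_pos: [0.4613, -0.0794, 0.0391]
orientation: [-1.253, 1.134, -1.138]
contact_force: [1.4, -5.5, -13.9]
grip_width: 0.0297
```

Emit:
send_rows(rows="-0.002 -0.0002 0 0 0 0;-0.001 -0.0001 0 0 0 0;0 0 0 0 0 0")

```text
clock: 7.2
tcp_pos: [0.4585, -0.0797, 0.0391]
orientation: [-1.253, 1.134, -1.138]
contact_force: [0.9, -5.9, -14.7]
grip_width: 0.0293
```

Emit:
send_rows(rows="-0.0015 -0.0001 0 0 0 0;0 0 0 0 0 0")

```text
clock: 7.4
tcp_pos: [0.458, -0.0798, 0.0392]
orientation: [-1.252, 1.132, -1.139]
contact_force: [5.0, -5.9, -19.7]
grip_width: 0.0297
```

Emit:
send_rows(rows="-0.0015 -0.0001 -0.0005 0 0 0;0 0 0 0 0 0")

```text
clock: 7.6
tcp_pos: [0.458, -0.0798, 0.0391]
orientation: [-1.251, 1.13, -1.14]
contact_force: [7.1, -5.4, -18.5]
grip_width: 0.0293
```

Emit:
send_rows(rows="0.002 0.0002 0.0005 0 0 0;0 0 0 0 0 0")

```text
clock: 7.8
tcp_pos: [0.458, -0.0798, 0.0391]
orientation: [-1.253, 1.133, -1.138]
contact_force: [2.2, -5.1, -16.4]
grip_width: 0.0296
```

Emit:
send_rows(rows="0 0 0 0 0 0;0 0 0 0 0 0;0 0 0 0 0 0;0 0 0 0 0 0", grip=0.058)

```text
clock: 8.2
tcp_pos: [0.4569, -0.0789, 0.0395]
orientation: [-1.253, 1.134, -1.136]
contact_force: [-0.1, -0.2, -0.1]
grip_width: 0.0584
```

```bash
sed -i 's/^U=.*/U=np.array([.614,-.0648]);YAW=.0983/' h.py
python3 - <<'E'
from h import *
delta(u2w([-.160,0,.036]),Rtool(-uz,ux),4)
f=grab('side','s5.png'); crop(f,170,180,150,100,5,'s5c.png')
E
```

```text
t 8.2 tcp_u [-0.1578  0.0014  0.0395] F [-0.1 -0.2 -0.1] w 0.0584
d [-0.0021 -0.0016 -0.0035] turn [-0.0005  0.0023 -0.0011] minrows 1 per row n= 4 [-0.0005 -0.0004 -0.0009] [-0.0001  0.0006 -0.0003]
```

View pics/s5c.png

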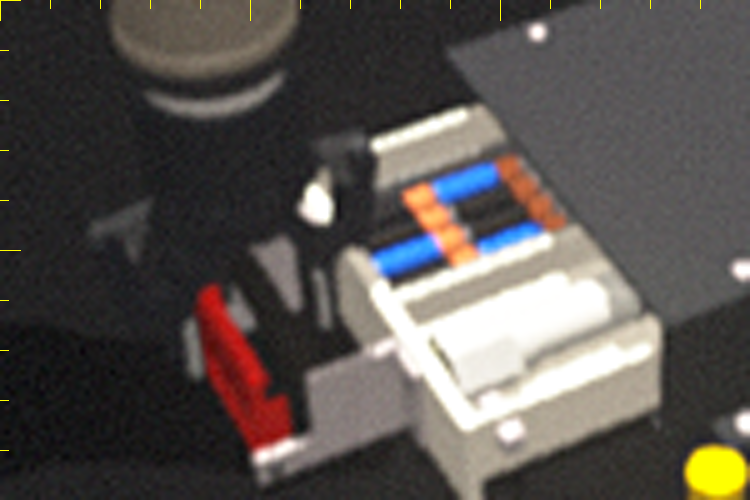

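Emit:
send_rows(rows="-0.0015 -0.001 0 0 0 0;0 0 0.02 0 0 0;0 0 0.025 0 0 0;0 0 0.03 0 0 0;0 0 0.03 0 0 0;0 0 0.03 0 0 0.05;0 0 0 0 0 0.14;0 0 0 0 0 0.14;0 0 0 0 0 0.14;0 0 0 0 0 0.14;0 0 0 0 0 0.14;0 0 0 0 0 0.14;0 0 0 0 0 0.14;0 0 0 0 0 0.14;0 0 0 0 0 0.14;0 0 0 0 0 0.14;0 0 0 0 0 0.12", grip=0.046)

```text
clock: 9.95
tcp_pos: [0.4538, -0.0804, 0.1738]
orientation: [-1.569, -0.081, 0.081]
contact_force: [0.2, -0.7, -0.4]
grip_width: 0.0462
```

Run:
```python
from h import *
import pickle
delta(u2w([-.045,-.05,.17]),Rtool(-uz,uy),4); print(r.get_obs()['joints'].round(2))
for n in('side','top'):
  f=grab(n,n+'6.png'); pickle.dump(f,open(n+'6.pkl','wb'))
  crop(f,*((200,190,130,100,6) if n=='side' else (250,180,110,100,6)),n+'6c.png')
```

```text
t 9.95 tcp_u [-0.1609  0.0002  0.1738] F [ 0.2 -0.7 -0.4] w 0.0462
d [ 0.1203 -0.0386 -0.0038] turn [-0.0002 -0.     -0.0051] minrows 3 per row n= 4 [ 0.0301 -0.0096 -0.001 ] [-0.0001 -0.     -0.0013]
[-0.25  0.2   0.33  2.13 -0.09  0.83  1.81]
```

View pics/side6c.png

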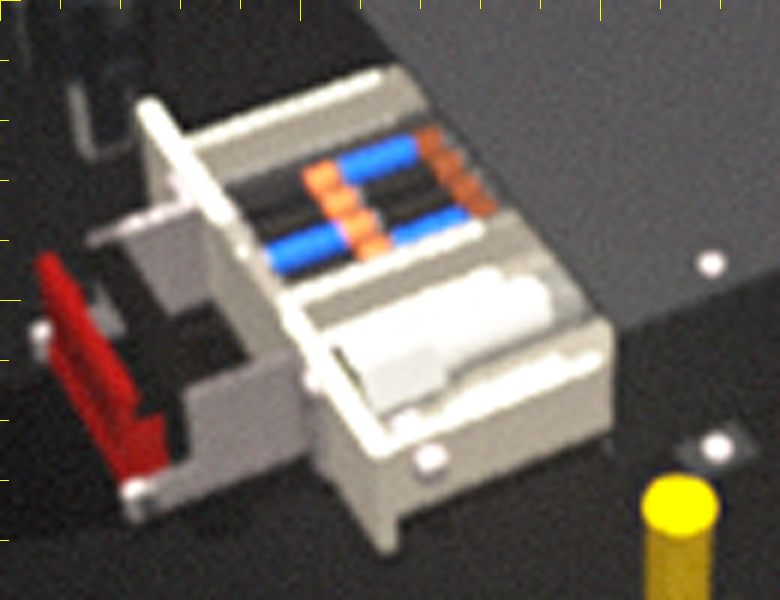

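View pics/top6c.png

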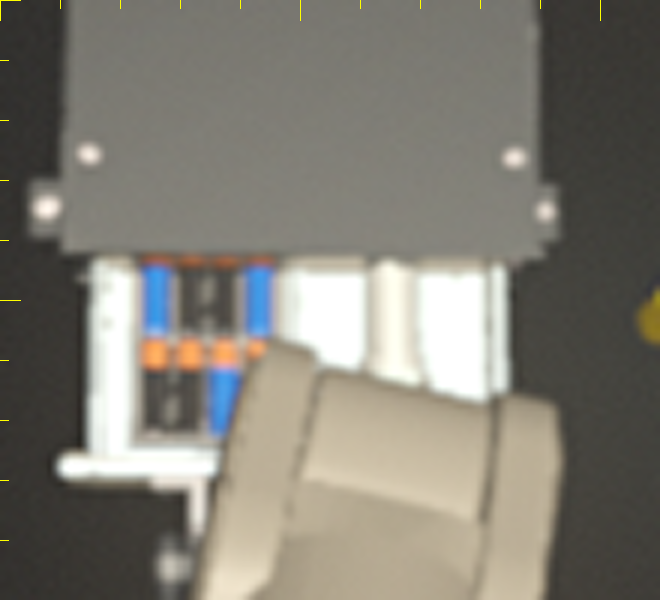

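Run:
```python
from h import *
import pickle
t=pickle.load(open('top6.pkl','rb')); s=pickle.load(open('side6.pkl','rb'))
c=lambda p,o,k:(np.array(p)+.5)/k-.5+o
for p in [(370,270),(415,270),(372,360),(418,360),(275,270),(287,300),(490,300),(390,266),(395,365)]:
    print(p,w2u(atz(t,c(p,[250,180],6),.033)[0]).round(4))
print('gray', t['pixels'][180+60,300:340].sum(1))
print('gray', t['pixels'][180+50,300:340].sum(1))
# cover edge check in top with U
print('cover fr corner top crop',(proj(t,[u2w([0,-.118,.082]),u2w([0,.118,.082])])-[250,180])*6)
# side projections of flashlight hypotheses
for hx in(-.093,-.085):
  for y in (-.045,-.05,-.055):
    pts=[u2w([hx,y,.051]),u2w([hx,y,.033]),u2w([hx+.034,y,.051]),u2w([0,y,.047]),u2w([hx+.034,y-.0208,.033]),u2w([hx,y-.0208,.033])]
    print(hx,y,((proj(s,pts)-[200,190])*6).round().tolist())
print('side panel right top inner',((proj(s,[u2w([-.1,-.116,.067]),u2w([-.108,.116,.067]),u2w([0,-.118,.082])])-[200,190])*6).round())
```

```text
(370, 270) [ 0.0033 -0.0378  0.033 ]
(415, 270) [ 0.0036 -0.0608  0.033 ]
(372, 360) [-0.0431 -0.0385  0.033 ]
(418, 360) [-0.0429 -0.0618  0.033 ]
(275, 270) [0.0029 0.0107 0.033 ]
(287, 300) [-0.0126  0.0046  0.033 ]
(490, 300) [-0.0117 -0.099   0.033 ]
(390, 266) [ 0.0055 -0.0481  0.033 ]
(395, 365) [-0.0455 -0.0501  0.033 ]
gray [460 465 502 586 658 695 722 752 755 696 587 589 649 696 736 754 752 719
 682 643 666 738 765 765 765 765 765 765 765 765 703 588 664 689 524 267
 190 202 205 203]
gray [746 765 765 765 765 765 765 765 765 764 702 590 617 680 728 750 738 692
 651 672 738 765 765 765 765 765 765 765 765 764 689 582 671 673 457 212
 189 200 201 204]
cover fr corner top crop [[539.06493358 256.93206546]
 [ 57.65493257 252.46992958]]
-0.093 -0.045 [[310.0, 357.0], [313.0, 389.0], [387.0, 328.0], [515.0, 285.0], [412.0, 392.0], [335.0, 422.0]]
-0.093 -0.05 [[316.0, 365.0], [318.0, 397.0], [392.0, 336.0], [521.0, 292.0], [417.0, 399.0], [341.0, 430.0]]
-0.093 -0.055 [[321.0, 373.0], [324.0, 405.0], [398.0, 343.0], [527.0, 300.0], [423.0, 407.0], [346.0, 438.0]]
-0.085 -0.045 [[328.0, 350.0], [331.0, 382.0], [404.0, 321.0], [515.0, 285.0], [429.0, 384.0], [353.0, 415.0]]
-0.085 -0.05 [[334.0, 358.0], [336.0, 390.0], [410.0, 329.0], [521.0, 292.0], [435.0, 392.0], [359.0, 423.0]]
-0.085 -0.055 [[339.0, 366.0], [342.0, 397.0], [415.0, 336.0], [527.0, 300.0], [441.0, 400.0], [364.0, 431.0]]
side panel right top inner [[371. 453.]
 [118. 110.]
 [604. 335.]]
```

```bash
cat > plan.py <<'E'
import numpy as np
from scipy.sparse import coo_matrix
from scipy.sparse.csgraph import dijkstra
A0=np.radians(12); HD=.049; TL=.131; D=.015
xs=np.arange(-.036,-.20,-.002); zs=np.arange(.033,.235,.002); th=np.radians(np.arange(0,51,2))
# local shape points: (a along tail dir, b normal up)
def rect(a0,a1,b0,b1,n=24):
    a=np.linspace(a0,a1,n);b=np.linspace(b0,b1,8)
    return np.r_[np.c_[a,a*0+b0],np.c_[a,a*0+b1],np.c_[b*0+a0,b],np.c_[b*0+a1,b]]
FL=np.r_[rect(-HD,-HD+.034,-.018,.018),rect(-HD+.034,TL-.016,-.014,.014,50),rect(TL-.016,TL,-.018,.018)]
# tool frame: tool dir at theta=0: (sinA0,-cosA0)
def tool(pts): # pts (c lateral, d behind TCP)
    td=np.array([np.sin(A0),-np.cos(A0)]); la=np.array([np.cos(A0),np.sin(A0)])
    return D*td + pts[:,:1]*la - pts[:,1:]*td
GR=np.r_[tool(rect(-.011,.011,.003,.073)),tool(rect(-.040,.040,.073,.22,30))]
def box(P,x0,x1,z0,z1):
    dx=np.maximum(np.maximum(x0-P[...,0],P[...,0]-x1),0);dz=np.maximum(np.maximum(z0-P[...,1],P[...,1]-z1),0)
    d=np.hypot(dx,dz); ins=np.minimum(np.minimum(P[...,0]-x0,x1-P[...,0]),np.minimum(P[...,1]-z0,z1-P[...,1]))
    return np.where(d>0,d,-ins)
def clr(gx,gz,t):
    c,s=np.cos(t),np.sin(t); Rm=np.array([[c,s],[-s,c]]) # tail dir (1,0)->(c,-s); up->(s,c)
    out=[]
    for S in(FL,GR):
        P=S@Rm.T; P=P+np.stack(np.broadcast_arrays(gx,gz),-1)[...,None,:]
        out.append(np.minimum(box(P,0,.242,.077,.082).min(-1),box(P,-.108,-.1,0,.067).min(-1)))
        out.append(P[...,1].min(-1)-.015)
    return out
if __name__=='__main__':
    X,Z=np.meshgrid(xs,zs,indexing='ij'); G=[];FO=[]
    for t in th:
        a,b,c,d=clr(X,Z,t); G.append(np.minimum(a,c)); FO.append(np.minimum(b,d+.004))
    G=np.stack(G,-1);FO=np.stack(FO,-1)
    print('start',G[0,0,0],FO[0,0,0])
    m=np.minimum(G,np.minimum(FO,.004)*1.5+.002)
    ok=(G>.002)&(FO>-.0005)
    cost=1+ (np.clip(.010-m,0,.02)/.002)**2
    N=G.size; idx=np.arange(N).reshape(G.shape); I=[];J=[];Wt=[]
    for dx in(-1,0,1):
     for dz in(-1,0,1):
      for dt in(-1,0,1):
        if (dx,dz,dt)==(0,0,0): continue
        sl=lambda d:(slice(max(0,-d),None if d<=0 else -d),slice(max(0,d),None if d>=0 else d))
        s0=tuple(sl(q)[0] for q in(dx,dz,dt)); s1=tuple(sl(q)[1] for q in(dx,dz,dt))
        g=ok[s0]&ok[s1]; L=np.sqrt(dx*dx+dz*dz+dt*dt*2)
        I.append(idx[s0][g]);J.append(idx[s1][g]);Wt.append((L*(cost[s0]+cost[s1])/2)[g])
    M=coo_matrix((np.concatenate(Wt),(np.concatenate(I),np.concatenate(J))),shape=(N,N)).tocsr()
    dist,pr=dijkstra(M,indices=idx[0,0,0],return_predecessors=True)
    dist=dist.reshape(G.shape); goal=dist[:, -1,:]; 
    q=np.unravel_index(np.argmin(goal),goal.shape); n=idx[q[0],-1,q[1]]; path=[]
    while n>=0: path.append(n); n=pr[n]
    path=np.array(path[::-1]); i,j,k=np.unravel_index(path,G.shape)
    for a in range(0,len(path),3): print(a,xs[i[a]].round(3),zs[j[a]].round(3),np.degrees(th[k[a]]).round(),'clr',G[i[a],j[a],k[a]].round(4),'fl',FO[i[a],j[a],k[a]].round(4))
    print('min',G[i,j,k].min())
    np.save('path.npy',np.c_[xs[i],zs[j],th[k]])
E
python3 plan.py
python3 - <<'E'
from h import *
A=np.radians(12)
td=np.sin(A)*ux-np.cos(A)*uz
delta(u2w([-.036,-.0497,.033])+td*.015-.09*td,Rtool(td,uy))
E
```

```text
start 0.015000000000000013 3.469446951953614e-18
0 -0.036 0.033 0.0 clr 0.015 fl 0.0
3 -0.036 0.039 0.0 clr 0.015 fl 0.006
6 -0.036 0.045 0.0 clr 0.014 fl 0.012
9 -0.036 0.051 4.0 clr 0.0139 fl 0.0089
12 -0.036 0.057 6.0 clr 0.0097 fl 0.0104
15 -0.04 0.063 12.0 clr 0.0081 fl 0.0032
18 -0.044 0.069 14.0 clr 0.0041 fl 0.0048
21 -0.048 0.075 18.0 clr 0.0029 fl 0.0024
24 -0.054 0.075 18.0 clr 0.0038 fl 0.0024
27 -0.06 0.079 20.0 clr 0.0047 fl 0.0023
30 -0.066 0.081 20.0 clr 0.005 fl 0.0043
33 -0.072 0.085 22.0 clr 0.0056 fl 0.0042
36 -0.078 0.085 22.0 clr 0.0071 fl 0.0042
39 -0.084 0.089 24.0 clr 0.0093 fl 0.0043
42 -0.09 0.095 26.0 clr 0.0093 fl 0.0064
45 -0.096 0.101 28.0 clr 0.0099 fl 0.0086
48 -0.102 0.107 30.0 clr 0.0111 fl 0.0109
51 -0.108 0.113 32.0 clr 0.0097 fl 0.0133
54 -0.114 0.119 34.0 clr 0.0109 fl 0.0158
57 -0.12 0.125 34.0 clr 0.0093 fl 0.0218
60 -0.126 0.131 34.0 clr 0.0085 fl 0.0278
63 -0.128 0.137 34.0 clr 0.0093 fl 0.0338
66 -0.128 0.143 34.0 clr 0.0097 fl 0.0398
69 -0.128 0.149 34.0 clr 0.0127 fl 0.0458
72 -0.128 0.155 34.0 clr 0.016 fl 0.0518
75 -0.128 0.161 34.0 clr 0.0194 fl 0.0578
78 -0.128 0.167 34.0 clr 0.0227 fl 0.0638
81 -0.128 0.173 34.0 clr 0.026 fl 0.0698
84 -0.128 0.179 34.0 clr 0.0294 fl 0.0758
87 -0.128 0.185 34.0 clr 0.0327 fl 0.0818
90 -0.128 0.191 34.0 clr 0.0361 fl 0.0878
93 -0.128 0.197 34.0 clr 0.0398 fl 0.0938
96 -0.128 0.203 34.0 clr 0.0441 fl 0.0998
99 -0.128 0.209 34.0 clr 0.0487 fl 0.1058
102 -0.128 0.215 34.0 clr 0.0536 fl 0.1118
105 -0.128 0.221 34.0 clr 0.0587 fl 0.1178
108 -0.128 0.227 34.0 clr 0.064 fl 0.1238
111 -0.128 0.233 34.0 clr 0.0694 fl 0.1298
min 0.002906296982388354
t 10.05 tcp_u [-1.609e-01  1.000e-04  1.738e-01] F [ 1.   0.3 -0.5] w 0.046
d [ 0.1137 -0.0389 -0.0675] turn [ 0.0204 -0.2084 -0.0006] minrows 3 per row n= 3 [ 0.0379 -0.013  -0.0225] [ 0.0068 -0.0695 -0.0002]
```

Emit:
send_rows(rows="0.0284 -0.0097 -0.0169 0.005 -0.052 0;0.0284 -0.0097 -0.0169 0.005 -0.052 0;0.0284 -0.0097 -0.0169 0.005 -0.052 0;0.0284 -0.0097 -0.0169 0.005 -0.052 0;0 0 0 0 0 0;0 0 0 0 0 0")

```text
clock: 10.65
tcp_pos: [0.5668, -0.1194, 0.1057]
orientation: [-1.553, -0.236, -0.088]
contact_force: [0.1, 0.8, -0.1]
grip_width: 0.0456
```

Run:
```python
from h import *
A=np.radians(12)
td=np.sin(A)*ux-np.cos(A)*uz
delta(u2w([-.036,-.0497,.033])+td*.015,Rtool(td,uy),10)
f=grab('side','s7.png'); crop(f,200,150,130,110,6,'s7c.png')
f=grab('top','t7.png'); crop(f,250,180,110,100,6,'t7c.png')
```

```text
t 10.65 tcp_u [-0.0524 -0.0497  0.1057] F [ 0.1  0.8 -0.1] w 0.0456
d [ 0.0194  0.0019 -0.0874] turn [-0.0001 -0.0029  0.0031] minrows 2 per row n= 10 [ 0.0019  0.0002 -0.0087] [-0.     -0.0003  0.0003]
```

View pics/s7c.png

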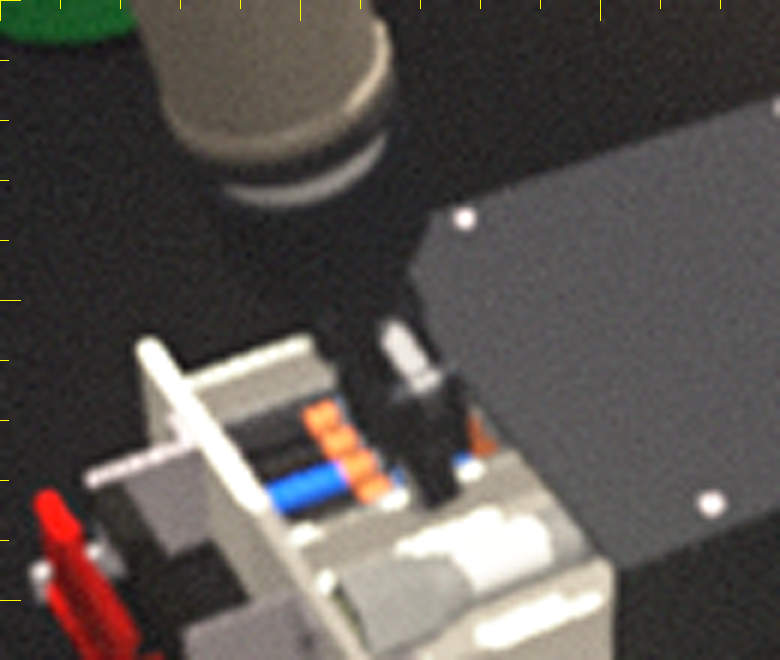

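View pics/t7c.png

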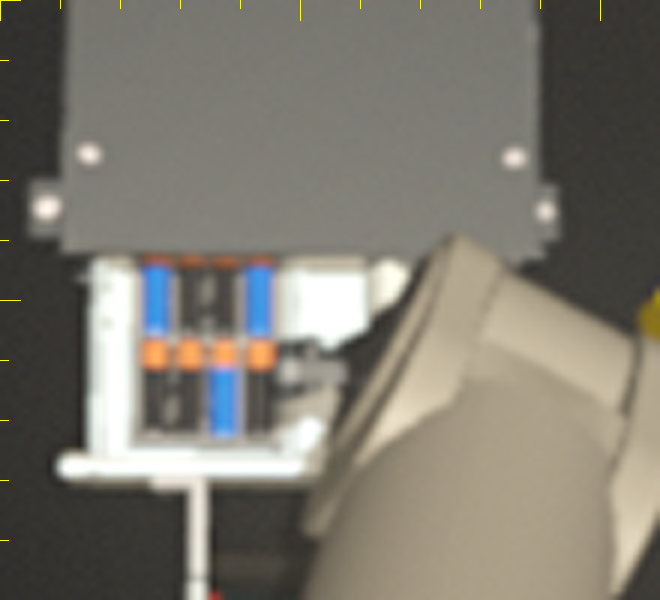

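Emit:
send_rows(rows="0.0032 0.0003 -0.013 0 0 0.003;0.0032 0.0003 -0.013 0 0 0;0.0032 0.0003 -0.013 0 0 0;0.0032 0.0003 -0.013 0 0 0;0.0032 0.0003 -0.013 0 0 0;0 0 0 0 0 0")

```text
clock: 11.35
tcp_pos: [0.5827, -0.1173, 0.0388]
orientation: [-1.553, -0.24, -0.082]
contact_force: [-0.2, 0.3, -0.9]
grip_width: 0.0462
```

Run:
```python
from h import *
A=np.radians(12)
td=np.sin(A)*ux-np.cos(A)*uz
delta(u2w([-.034,-.0497,.033])+td*.015,Rtool(td,uy),4)
f=grab('side','s8.png'); crop(f,200,170,130,100,6,'s8c.png')
```

```text
t 11.35 tcp_u [-0.0363 -0.0492  0.0388] F [-0.2  0.3 -0.9] w 0.0462
d [ 0.0055  0.     -0.0204] turn [-0.     -0.0039 -0.003 ] minrows 1 per row n= 4 [ 0.0014  0.     -0.0051] [-0.     -0.001  -0.0008]
```

View pics/s8c.png

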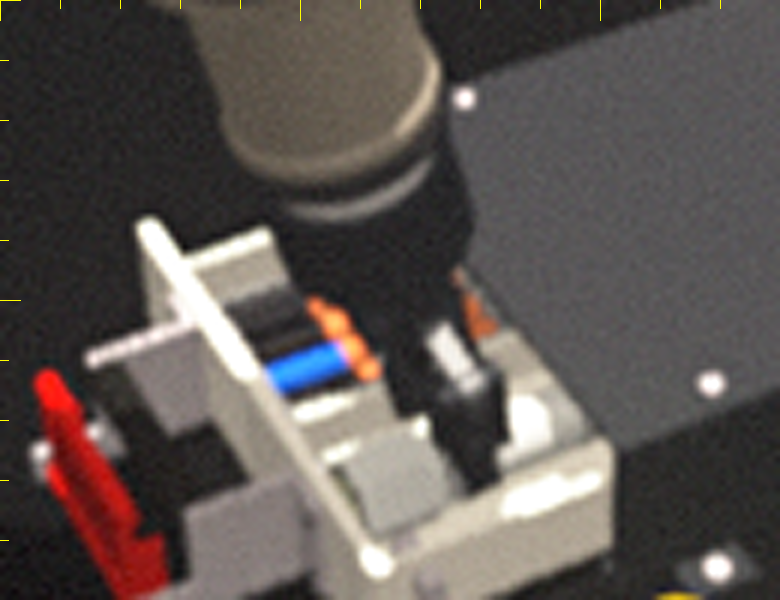

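Emit:
send_rows(rows="0.0014 0 -0.006 0 -0.003 -0.003;0.0014 0 -0.006 0 0 0;0.0014 0 -0.004 0 0 0;0 0 0 0 0 0")

```text
clock: 11.8
tcp_pos: [0.5877, -0.1175, 0.0247]
orientation: [-1.553, -0.242, -0.089]
contact_force: [0.7, 0.2, 0.0]
grip_width: 0.046
```

Run:
```python
from h import *
A=np.radians(12)
td=np.sin(A)*ux-np.cos(A)*uz
delta(u2w([-.034,-.0497,.033])+td*.015,Rtool(td,uy),4)
```

```text
t 11.8 tcp_u [-0.0313 -0.0499  0.0247] F [0.7 0.2 0. ] w 0.046
d [ 0.0004  0.0002 -0.0064] turn [0.0003 0.002  0.0001] minrows 1 per row n= 4 [ 0.0001  0.0001 -0.0016] [0.0001 0.0005 0.    ]
```

Emit:
send_rows(rows="0.0002 0 -0.004 0 0 0;0 0 0 0 0 0")

```text
clock: 12.0
tcp_pos: [0.5879, -0.1176, 0.0209]
orientation: [-1.553, -0.242, -0.089]
contact_force: [-0.9, 0.6, -0.2]
grip_width: 0.0461
```

Emit:
send_rows(rows="0 0 0 0 0 0;0 0 0 0 0 0;0 0 0 0 0 0;0 0 0 0 0 0", grip=0.02, grip_force=30)

```text
clock: 12.4
tcp_pos: [0.5881, -0.1176, 0.0214]
orientation: [-1.553, -0.243, -0.089]
contact_force: [-1.3, 0.5, 2.0]
grip_width: 0.0269
```

Emit:
send_rows(rows="0 0 0 0 0 0;0 0 0 0 0 0", grip_force=80)

```text
clock: 12.6
tcp_pos: [0.5883, -0.1176, 0.0216]
orientation: [-1.553, -0.243, -0.09]
contact_force: [-1.9, 0.9, 5.8]
grip_width: 0.0256
```

Run:
```python
from h import *
A=np.radians(12)
td=np.sin(A)*ux-np.cos(A)*uz
delta(u2w([-.034,-.0497,.033])+td*.015,Rtool(td,uy),4)
f=grab('side','s9.png'); crop(f,200,170,130,100,6,'s9c.png')
```

```text
t 12.6 tcp_u [-0.0307 -0.0501  0.0216] F [-1.9  0.9  5.8] w 0.0256
d [-0.0002  0.0004 -0.0033] turn [0.0005 0.0033 0.    ] minrows 1 per row n= 4 [-0.0001  0.0001 -0.0008] [0.0001 0.0008 0.    ]
```

View pics/s9c.png

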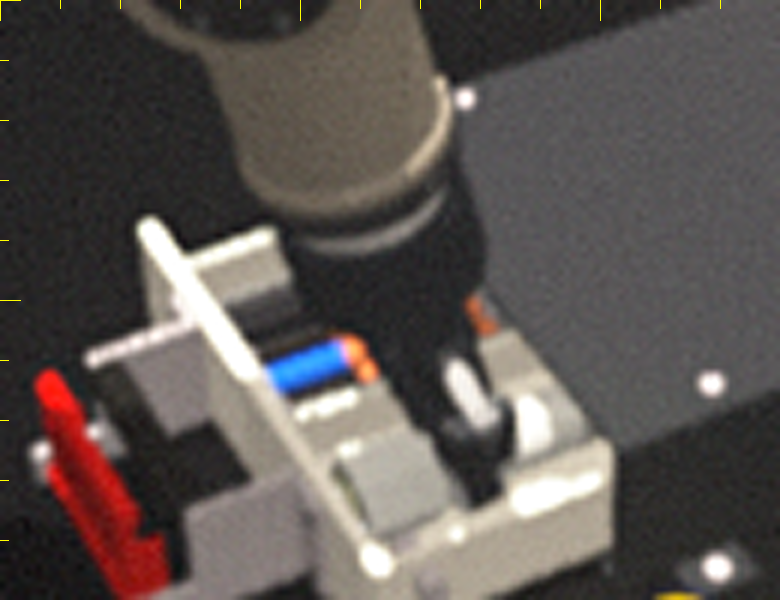

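```bash
sed -i 's/HD=.049; TL=.131; D=.015/HD=.052; TL=.128; D=.0117/; s/np.arange(-.036,-.20/np.arange(-.033,-.20/' plan.py; python3 plan.py | grep -E "start|min|^(0|[0-9]|[1-6][0-9]) "
cat > rows.py <<'E'
from h import *
from plan import A0,D
from scipy.ndimage import gaussian_filter1d
P=np.load('path.npy'); P=P[P[:,1]<.20]
P=np.c_[[np.interp(np.arange(0,len(P),1.0),np.arange(len(P)),P[:,i]) for i in range(3)]].T
Q=np.c_[[gaussian_filter1d(P[:,i],2,mode='nearest') for i in range(3)]].T; Q[0]=P[0]
from plan import clr
print('smoothed min',min(float(min(clr(np.array([q[0]]),np.array([q[1]]),q[2])[k].min() for k in(0,2))) for q in Q))
Q=Q[::2]
def tcp(q):
    a=A0-q[2]; return q[0]*ux+q[1]*uz+D*(np.sin(a)*ux-np.cos(a)*uz)
T=np.array([tcp(q) for q in Q]); d=np.diff(T,axis=0); dt=np.diff(Q[:,2])
for i in range(len(d)):
    w=dt[i]*uy
    print(i,'z%.3f x%.3f th%.0f'%(Q[i+1,1],Q[i+1,0],np.degrees(Q[i+1,2])),'| %.4f %.4f %.4f %.4f %.4f 0;'%(*d[i],w[0],w[1]))
E
python3 rows.py
```

```text
start 0.015000000000000013 3.469446951953614e-18
0 -0.033 0.033 0.0 clr 0.015 fl 0.0
3 -0.033 0.039 0.0 clr 0.015 fl 0.006
6 -0.033 0.045 0.0 clr 0.014 fl 0.012
9 -0.033 0.051 4.0 clr 0.0139 fl 0.0091
12 -0.033 0.057 6.0 clr 0.0094 fl 0.0107
15 -0.037 0.063 12.0 clr 0.0074 fl 0.0038
18 -0.041 0.069 16.0 clr 0.0041 fl 0.0014
21 -0.047 0.073 18.0 clr 0.0041 fl 0.0013
24 -0.053 0.075 18.0 clr 0.0042 fl 0.0033
27 -0.059 0.079 20.0 clr 0.0043 fl 0.0033
30 -0.065 0.079 20.0 clr 0.0053 fl 0.0033
33 -0.071 0.083 22.0 clr 0.0071 fl 0.0034
36 -0.077 0.085 22.0 clr 0.0074 fl 0.0054
39 -0.083 0.087 22.0 clr 0.0078 fl 0.0074
42 -0.089 0.093 26.0 clr 0.0107 fl 0.0057
45 -0.093 0.099 28.0 clr 0.0103 fl 0.008
48 -0.099 0.105 30.0 clr 0.0113 fl 0.0104
51 -0.105 0.111 32.0 clr 0.0101 fl 0.0129
54 -0.111 0.117 34.0 clr 0.0109 fl 0.0155
57 -0.117 0.123 34.0 clr 0.0093 fl 0.0215
60 -0.123 0.129 34.0 clr 0.0083 fl 0.0275
63 -0.125 0.135 34.0 clr 0.0088 fl 0.0335
66 -0.125 0.141 34.0 clr 0.0091 fl 0.0395
69 -0.125 0.147 34.0 clr 0.0121 fl 0.0455
min 0.0022970128745649723
smoothed min 0.001876473849024794
0
[... 2360 characters left out ...]
z0.157 x-0.125 th34 | 0.0000 0.0000 0.0040 -0.0000 0.0000 0;
37 z0.161 x-0.125 th34 | 0.0000 0.0000 0.0040 -0.0000 0.0000 0;
38 z0.165 x-0.125 th34 | 0.0000 0.0000 0.0040 -0.0000 0.0000 0;
39 z0.169 x-0.125 th34 | 0.0000 0.0000 0.0040 -0.0000 0.0000 0;
40 z0.173 x-0.125 th34 | 0.0000 0.0000 0.0040 -0.0000 0.0000 0;
41 z0.177 x-0.125 th34 | 0.0000 0.0000 0.0040 -0.0000 0.0000 0;
42 z0.181 x-0.125 th34 | 0.0000 0.0000 0.0040 -0.0000 0.0000 0;
43 z0.185 x-0.125 th34 | 0.0000 0.0000 0.0040 -0.0000 0.0000 0;
44 z0.189 x-0.125 th34 | 0.0000 0.0000 0.0040 -0.0000 0.0000 0;
45 z0.193 x-0.125 th34 | 0.0000 0.0000 0.0039 -0.0000 0.0000 0;
46 z0.196 x-0.125 th34 | 0.0000 0.0000 0.0033 -0.0000 0.0000 0;
```

Emit:
send_rows(rows="0 0 0.0043 0 0 0;0 0 0.0037 -0.0004 0.0049 0;-0.0002 0 0.0039 -0.0017 0.0169 0;-0.0003 0 0.0039 -0.0027 0.0278 0;-0.0006 -0.0001 0.004 -0.0028 0.0281 0;0 0 0 0 0 0")

```text
clock: 13.25
tcp_pos: [0.5881, -0.1174, 0.0416]
orientation: [-1.561, -0.183, -0.028]
contact_force: [0.6, 0.9, -2.5]
grip_width: 0.0257
```

```bash
cat > chk.py <<'E'
import sys
from h import *
from plan import A0,D,clr
o=r.get_obs(); Rt=R.from_rotvec(o['orientation']); td=Rt.apply([0,1,0]); g=o['tcp_pos']-D*td; gu=w2u(g)
th=A0-np.arctan2(td@ux,-td@uz)
print('t',o['clock'],'g',gu.round(4),'th',np.degrees(th).round(2),'td.uy',(td@uy).round(4),'F',o['contact_force'].round(1),'M',o['moment'].round(2),'w',o['grip_width'].round(4))
print('clr fl-cover/panel, fl-floor, gr-.., gr-floor',[float(c[0].round(4)) for c in clr(gu[:1],gu[2:],th)])
if len(sys.argv)>1:
    f=grab('side','s%s.png'%sys.argv[1]); crop(f,180,120,150,115,5,'s%sc.png'%sys.argv[1])
E
python3 chk.py 10
```

```text
Traceback (most recent call last):
  File "chk.py", line 6, in <module>
    print('t',o['clock'],'g',gu.round(4),'th',np.degrees(th).round(2),'td.uy',(td@uy).round(4),'F',o['contact_force'].round(1),'M',o['moment'].round(2),'w',o['grip_width'].round(4))
                                                                                                                                                            ^^^^^^^^^^^^^^^^^^^^^
AttributeError: 'float' object has no attribute 'round'
```

```bash
sed -i "s/o\['grip_width'\].round(4)/round(o['grip_width'],4)/" chk.py; python3 chk.py 10
```

```text
t 13.25 g [-0.0325 -0.0498  0.0532] th 4.28 td.uy -0.0012 F [ 0.6  0.9 -2.5] M [-0.04  0.18  0.02] w 0.0257
clr fl-cover/panel, fl-floor, gr-.., gr-floor [0.0122, 0.0107, 0.0245, 0.0281]
```

View pics/s10c.png

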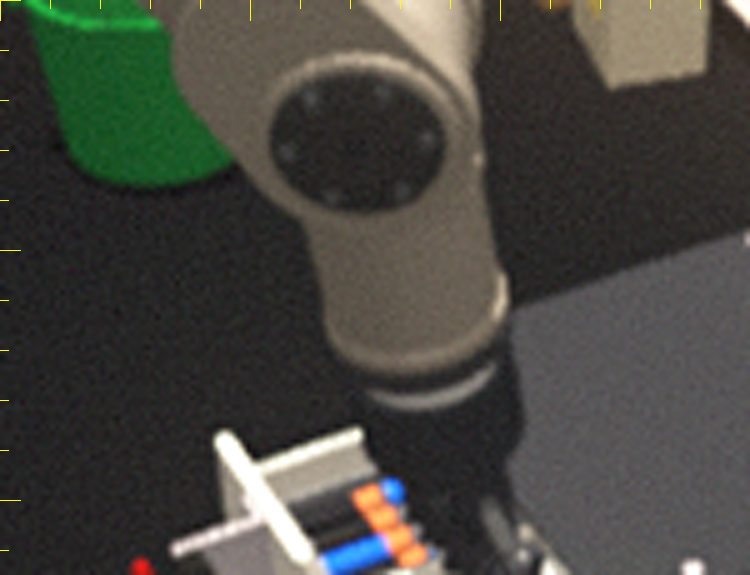

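Emit:
send_rows(rows="-0.0015 -0.0001 0.004 -0.0037 0.0379 0;-0.0026 -0.0003 0.004 -0.0051 0.0517 0;-0.003 -0.0003 0.004 -0.005 0.051 0;0 0 0 0 0 0")

```text
clock: 13.7
tcp_pos: [0.5809, -0.118, 0.053]
orientation: [-1.571, -0.073, 0.083]
contact_force: [-0.0, 0.5, -2.9]
grip_width: 0.0256
```

```bash
sed -i 's/180,120,150,115,5/200,160,150,115,5/' chk.py; python3 chk.py 11
```

```text
t 13.7 g [-0.0381 -0.0497  0.0647] th 12.36 td.uy -0.0009 F [-0.   0.5 -2.9] M [0.02 0.02 0.05] w 0.0256
clr fl-cover/panel, fl-floor, gr-.., gr-floor [0.0061, 0.0048, 0.027, 0.041]
```

View pics/s11c.png

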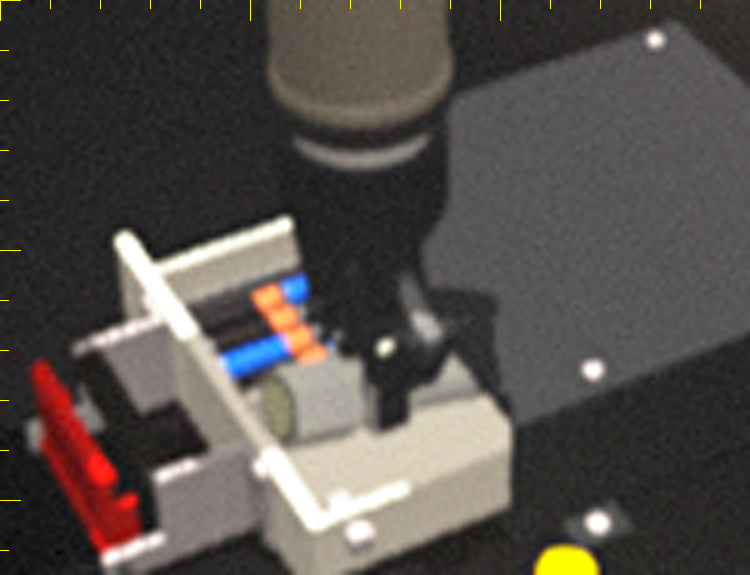

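Emit:
send_rows(rows="-0.0033 -0.0003 0.0042 -0.0043 0.0438 0;-0.0039 -0.0004 0.0035 -0.0031 0.0319 0;0 0 0 0 0 0")

```text
clock: 14.05
tcp_pos: [0.5727, -0.1191, 0.0604]
orientation: [-1.573, -0.013, 0.142]
contact_force: [-0.3, 0.3, -1.5]
grip_width: 0.0257
```

```bash
cat >> chk.py <<'E'
    from plan import HD
    c,s=np.cos(th),np.sin(th); hd=-c*ux+s*uz; up=s*ux+c*uz
    for nm,pt in (('headC',g+HD*hd),('headbot',g+HD*hd-.018*up),('headtop',g+HD*hd+.018*up),('panelin',u2w([-.1,gu[1],.067]))): print(nm,w2u(pt).round(4),((proj(f,pt)-[200,160])*5).round()[0], '(side cam obs offset about +10,-9)')
E
python3 chk.py 12
```

```text
t 14.05 g [-0.0455 -0.05    0.0721] th 16.73 td.uy -0.0003 F [-0.3  0.3 -1.5] M [ 0.   -0.09  0.  ] w 0.0257
clr fl-cover/panel, fl-floor, gr-.., gr-floor [0.0026, 0.003, 0.0336, 0.0475]
headC [-0.0953 -0.05    0.087 ] [254. 402.] (side cam obs offset about +10,-9)
headbot [-0.1005 -0.05    0.0698] [246. 432.] (side cam obs offset about +10,-9)
headtop [-0.0901 -0.05    0.1043] [262. 372.] (side cam obs offset about +10,-9)
panelin [-0.1   -0.05   0.067] [248. 436.] (side cam obs offset about +10,-9)
```

View pics/s12c.png

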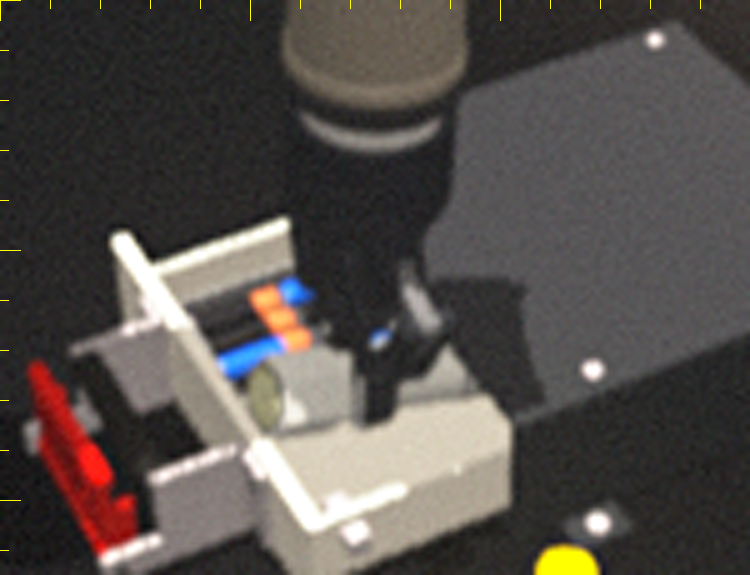

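Emit:
send_rows(rows="-0.0035 -0.0004 0.0025 -0.0018 0.018 0;-0.0041 -0.0004 0.0019 -0.0014 0.014 0;-0.0041 -0.0004 0.0018 -0.0013 0.0135 0;0 0 0 0 0 0")

```text
clock: 14.5
tcp_pos: [0.5606, -0.1205, 0.0671]
orientation: [-1.574, 0.025, 0.179]
contact_force: [0.4, -0.6, -1.5]
grip_width: 0.0257
```

```bash
python3 chk.py 13
```

```text
t 14.5 g [-0.057  -0.0502  0.0787] th 19.43 td.uy -0.0006 F [ 0.4 -0.6 -1.5] M [ 0.06 -0.17  0.04] w 0.0257
clr fl-cover/panel, fl-floor, gr-.., gr-floor [0.0035, 0.0041, 0.0312, 0.0536]
headC [-0.1061 -0.0502  0.0959] [232. 397.] (side cam obs offset about +10,-9)
headbot [-0.1121 -0.0502  0.079 ] [223. 427.] (side cam obs offset about +10,-9)
headtop [-0.1001 -0.0502  0.1129] [241. 366.] (side cam obs offset about +10,-9)
panelin [-0.1    -0.0502  0.067 ] [248. 436.] (side cam obs offset about +10,-9)
```

View pics/s13c.png

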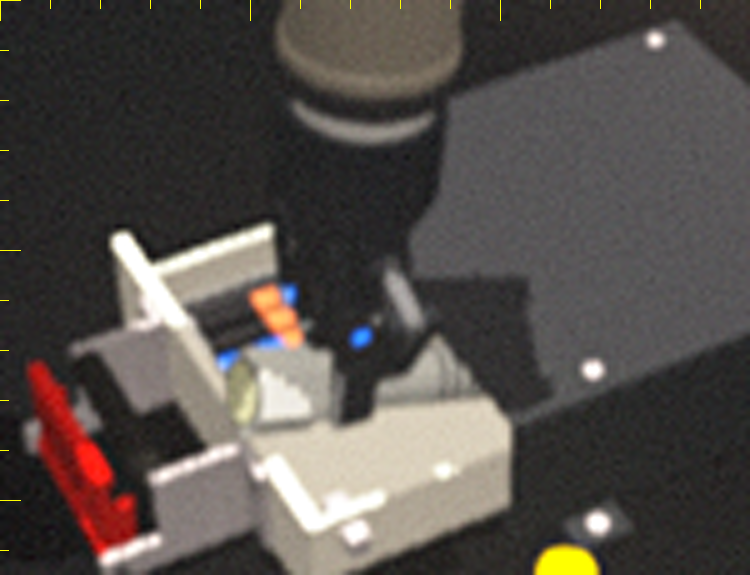

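Emit:
send_rows(rows="-0.0041 -0.0004 0.0014 -0.0007 0.0069 0;-0.004 -0.0004 0.0013 -0.0004 0.0044 0;-0.0041 -0.0004 0.0016 -0.001 0.0104 0;-0.0041 -0.0004 0.0018 -0.0013 0.0131 0;-0.0041 -0.0004 0.0015 -0.0008 0.0078 0;0 0 0 0 0 0")

```text
clock: 15.15
tcp_pos: [0.5403, -0.1224, 0.0747]
orientation: [-1.574, 0.058, 0.212]
contact_force: [-0.1, 0.0, -2.6]
grip_width: 0.0254
```

```bash
python3 chk.py
```

```text
t 15.15 g [-0.077  -0.0501  0.0862] th 21.88 td.uy -0.0006 F [-0.1  0.  -2.6] M [ 0.   -0.19  0.01] w 0.0254
clr fl-cover/panel, fl-floor, gr-.., gr-floor [0.0062, 0.0068, 0.0164, 0.0607]
```

Emit:
send_rows(rows="-0.0041 -0.0004 0.0017 -0.0009 0.009 0;-0.004 -0.0004 0.0029 -0.0021 0.0208 0;-0.0037 -0.0004 0.0038 -0.0029 0.0299 0;-0.0035 -0.0003 0.0041 -0.0027 0.0278 0;-0.0038 -0.0004 0.0041 -0.002 0.0207 0;-0.0041 -0.0004 0.0041 -0.002 0.0202 0;-0.0042 -0.0004 0.0041 -0.0024 0.0242 0;-0.0043 -0.0004 0.0041 -0.0026 0.0266 0;0 0 0 0 0 0")

```text
clock: 16.05
tcp_pos: [0.509, -0.1254, 0.1037]
orientation: [-1.57, 0.2, 0.354]
contact_force: [0.0, 1.2, -2.6]
grip_width: 0.0256
```

```bash
python3 chk.py 14
```

```text
t 16.05 g [-0.1064 -0.05    0.1147] th 32.2 td.uy -0.0007 F [ 0.   1.2 -2.6] M [ 0.03 -0.53  0.03] w 0.0256
clr fl-cover/panel, fl-floor, gr-.., gr-floor [0.0071, 0.0162, 0.0357, 0.0877]
headC [-0.1504 -0.05    0.1424] [134. 356.] (side cam obs offset about +10,-9)
headbot [-0.16   -0.05    0.1272] [117. 388.] (side cam obs offset about +10,-9)
headtop [-0.1408 -0.05    0.1576] [151. 324.] (side cam obs offset about +10,-9)
panelin [-0.1   -0.05   0.067] [248. 436.] (side cam obs offset about +10,-9)
```

View pics/s14c.png

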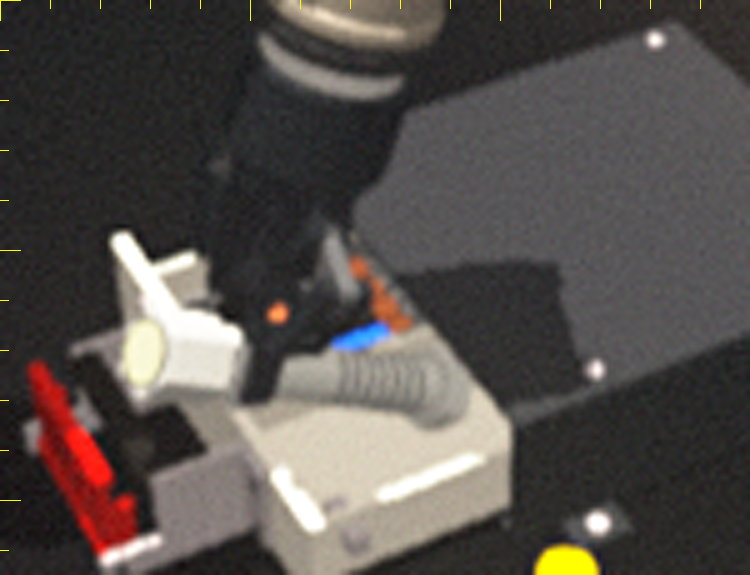

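Emit:
send_rows(rows="-0.0042 -0.0004 0.0041 -0.002 0.0199 0;-0.0041 -0.0004 0.004 -0.0008 0.0077 0;-0.0039 -0.0004 0.004 0 0 0;-0.0033 -0.0003 0.004 0 0 0;-0.003 -0.0003 0.004 0 0 0;-0.002 -0.0002 0.004 0 0 0;-0.001 -0.0001 0.006 0 0 0;0 0 0.006 0 0 0;0 0 0.008 0 0 0;0 0 0.01 0 0 0;0 0 0.01 0 0 0;0 0 0 0 0 0")

```text
clock: 17.3
tcp_pos: [0.4884, -0.1279, 0.1691]
orientation: [-1.569, 0.22, 0.373]
contact_force: [0.6, 0.2, -2.0]
grip_width: 0.0255
```

```bash
python3 chk.py
```

```text
t 17.3 g [-0.1269 -0.0504  0.18  ] th 33.6 td.uy -0.001 F [ 0.6  0.2 -2. ] M [ 0.04 -0.55  0.04] w 0.0255
clr fl-cover/panel, fl-floor, gr-.., gr-floor [0.032, 0.0791, 0.1015, 0.1528]
```

Emit:
send_rows(rows="0 0 0.01 0 0 0;0 0 0.015 0 0 0;0 0 0.015 0 0 0;0 0 0.015 0 0 0;0 0 0.015 0 0 0;0 0 0.015 0 0 0;0 0 0.015 0 0 0;0 0 0.015 0 0 0;0 0 0.012 0 0 0;0 0 0.008 0 0 0;0 0 0.004 0 0 0;0 0 0 0 0 0;0 0 0 0 0 0;0 0 0 0 0 0;0 0 0 0 0 0;0 0 0 0 0 0")

```text
clock: 18.9
tcp_pos: [0.4872, -0.1275, 0.3062]
orientation: [-1.568, 0.223, 0.375]
contact_force: [1.0, -0.4, -2.6]
grip_width: 0.0255
```

```bash
python3 chk.py
python3 - <<'E'
from h import *
grab('side','se.png'); grab('top','te.png'); o=r.get_obs(); print(o['qvel'].round(4))
E
```

```text
t 18.9 g [-0.128  -0.05    0.3171] th 33.8 td.uy -0.0005 F [ 1.  -0.4 -2.6] M [ 0.02 -0.51  0.04] w 0.0255
clr fl-cover/panel, fl-floor, gr-.., gr-floor [0.1523, 0.2159, 0.2383, 0.2899]
[ 0.0003 -0.0014 -0.0019 -0.0026 -0.0006 -0.0013  0.0013]
```

View pics/se.png

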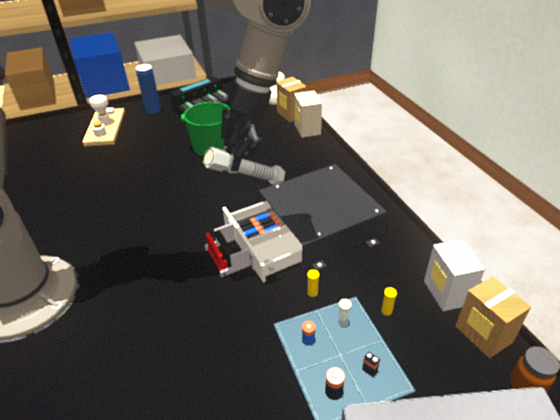

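View pics/te.png

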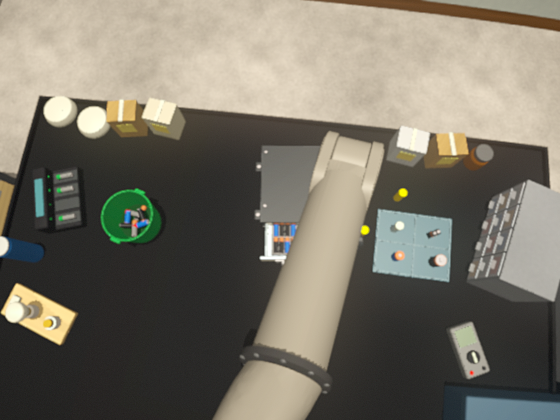

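```bash
python3 -c "
from h import *
print(r.hand_in()); o=r.get_obs(); print(o['clock'],o['tcp_pos'],o['contact_force'],o['grip_width'])"
```

```text
the job is handed in; nothing more can be done
None
the job is handed in; nothing more can be done
```

The job is handed in: the flashlight is out of the tray, gripped and held still in the air, at about 19 s of the 54 s allowed.

I squeezed the trigger against the bar and drew the tray to its stop. I felt the stop as the pull rose to about 7 N with no further movement. I then let the trigger spring back. The flashlight lay in the right lane. I gripped it by the barrel, tipped its head up to about 34° and drew it out slantwise through the gap.

**Last checks:**
- **Height:** the lowest point of the flashlight works out at about 0.23 m above the shelf, roughly 150 mm above the top of the cover. That is from the arm pose and assumes no slip in the grip; the head stayed within about 1–2 mm of where I expected it during the draw.
- **Grip:** the force reading is about the flashlight's weight (2.6 N), the fingers stand at 25.5 mm on the 28 mm barrel, and the joints are practically still.
- **Contact with the cover:** the force stayed near the flashlight's weight all through the draw, so I saw no levering.
- **Scene:** the pictures show the tray still out, the caddy in it, and the tub, vial, cells and yellow look-alikes standing where they were.

**Disagreements and doubts:**
- The two cameras put the unit about 7 mm apart along its depth. The first approach used the side camera and was some 6 mm off. Gripping the bar showed the top camera was right, and I used that afterwards.
- While squeezing the trigger, the vertical force reached up to 20 N, because the closing fingers and the arm's stiffness pressed against each other.

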